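Take one sample cup off the nest and put it on the scale

TASK

Lift the top cup off the nest of three wide steel cups without dragging the next one up, and set it upright near the middle of the pan of the small bench scale; set it down, do not drop it. Leave the other two wide cups nested and upright where they stand.

Things in the scene. Friction and masses are not known exactly. Their poses are not given: they have to be found in the camera images.
- cup_top: Uppermost of three identical bare steel cups nested on the worktop, nest 114 mm tall (a nest of two slim cups, 41 mm wide, is not meant). Round, 58 mm tall, 60 to 110 g: foot 39 mm across, body widening to 46 mm at a shoulder 30 mm up, then a straight collar 52 mm across, wall 1.7 mm; its top 12 mm is a rim band 56 mm across. Origin: centre of the foot's underside, z up, rim at z = 58 mm.
- cup_mid: The middle cup of that nest, same shape and frame. The top cup's shoulder rests on its rim and the top cup's body hangs inside it with 1.5 mm play, so its rim lies 28 mm below the top cup's rim: above it show 16 mm of the top cup's collar, then the 12 mm rim band.
- cup_low: The lowest cup of that nest, same shape and frame; it stands loose on the worktop. (Inside, each cup is free for fingers to 29 mm below its rim, 48 mm across.)
- pan_center (a point): Centre of the upper face of the bench scale's round metal pan, 90 mm across, level, 35 mm above the worktop. The scale is fixed: a white housing 160 x 112 mm, 26 mm tall, with a dark display and two keys at the end towards the robot; the pan lies towards the far end. x points from display to pan, z up.
There are look-alikes about, which are no part of the job. Leave any blue or turquoise look-alike of the cup_top alone.

How it is judged:
By the outcome, as a careful person would: the job done as asked, in the order asked, and still so for the second after the job is handed in, with the robot touching nothing.
It also fails if it takes over 35 s, if anything falls off the work surface, if the arm or the gripper's body presses on something with over 40 N, if the wrist force passes 120 N, or if a joint passes its speed limit or range.

ROBOT

A 7-joint arm with a two-finger parallel gripper is mounted at the origin on a cart in front of the work surface, level with it; the furniture and walls round the work are solid. World frame = base frame: x ahead of the robot, y to its left, z up, the work surface at z = 0. Lengths are in mm, angles in rad, forces in N, time in s.
With the tool pointing down it reaches from about 400 to 875 mm from the base axis. Payload 4.4 kg.
Tool frame: the origin (TCP) lies on the mounting face of the last link; the fingertips stand 173 mm ahead of it and the grasp point (between the pads) lies 155 mm ahead of it; z points along the fingers, y is the line along which they close (so a half turn about z gives the same grasp; the last joint's range is limited). The gripper opens to 85 mm and grips with 20 to 120 N. Pads are 22 mm wide; open, the fingers measure 114 mm over their backs; the gripper's body (76 mm by 85 mm) begins 54 mm behind the grasp point. The pads swing forward as they close: fully open they stand 13 mm farther back than shut.
Start: joints at [-1.229, 0.628, 0.038, 1.517, -0.027, 0.996, -0.02], TCP at [257.767, 596.717, 404.713] pointing down, gripper open.
Joint ranges: [-3.06, 3.06], [-0.37, 2.12], [-1.25, 1.32], [0.18, 2.47], [-1.1, 4.24], [0.23, 1.98], [-2.94, 2.94]. Speed limits (rad/s): [2.57, 2.57, 3.14, 3.14, 3.14, 3.14, 3.14].

INTERFACE

Orientations are given as [roll, pitch, yaw] about the fixed x, y, z axes, in that order (R = Rz(yaw) Ry(pitch) Rx(roll)).
In Python, from cell import * gives the robot as it stands. The module is installed in compiled form; this text tells all that it offers.
- The arm moves only by the tool jog_arm, never from a script. Its argument "steps" is a list of rows, each a list of 7 numbers: the opening, from -1 (shut) to 1 (fully open), so that 0 is half open, then the shift along the tool's x, y, z as a fraction of full scale, then the turn, a rotation vector about the tool's x, y, z as a fraction of full scale. A call has 1 to 10 rows; each row shifts and turns the commanded pose from where the row before left it, along the tool's axes as they then stand; what a row does not reach is not made up. Full scale, the value 1, is 500 mm for a shift and 2 rad for a turn. A row lasts 1/8 s, in which the tool goes at most 62.5 mm and 10.7 degrees, less where a joint would pass 70% of its speed; a pose out of reach is approached as far as the arm can. A call with a number of a shift or a turn outside -1 to 1 is refused whole. A call with a gripper value outside its range is refused whole. The fingers move at their own pace and stop on an object; the grip force is fixed at half the most. Time passes only in rows, so rows that do not move let the fingers close. It gives the time, the measured TCP pose, the force, the opening and the grip force at its end, in the units of the state.
- read_state(): the state, without advancing time (a new reading comes with each control period).
- get_image(name): name is "side" or "top" or "wrist"; returns a dict with "pixels" (400x640x3 uint8, red, green, blue), "depth" (400x640 float32, mm along the optical axis (not along the pixel's ray), 0 where there is no reading), "vertical_fov" (degrees; the focal length in pixels is half the picture's height over the tangent of half this angle, whatever the lens; pixels are square), "cx", "cy" (the principal point, pixels), "k1" (the pictures are not rectified: a ray, as slopes to the right and down, at radius r is drawn at 1 + k1 r^2 times it, then the intrinsics apply), "R" (3x3) and "t" (3): a world point X has camera coordinates R X + t. Camera axes: x right, y down, z forward; pixel columns grow to the right and rows downward; lengths in mm; the calibration is good to about 2 mm. A picture is of the moment at which its call begins.
- finish_job(): hands the job in; it is judged then, once.
The state is a dict: "clock": time; "qpos": joint angles; "qd": joint speeds; "tau": joint torques, N m; "eef_pos": TCP position; "tool_rot": TCP orientation; "force": force on the tool from outside, world axes, zero at the start; "torque": the same for the moment, N m; "width": finger opening in mm; "gripper_force": force on a finger pad.
Only numpy, scipy, OpenCV 4.12 (cv2) and the standard library are available. Lean on these libraries where they do the work, as an engineer would, in place of code of your own. Each camera call takes 0.05 s, during which the arm holds its last target. There are 200 camera calls.

## Working session

There is one attempt and no reset: what is moved stays moved. The work goes in short steps, Python scripts to look and compute and a tool call to move; the robot and the scene stay as the last step left them, time stands still between calls to the robot, and variables do not carry over. Pictures are saved under pics/ and viewed, at most 10 in all, crops included, and the job is handed in when it is done.

Besides the shell and the picture viewer there is one more tool, called after "Request:" as a command line: name --pt "numbers of a row" for each row, then --argument value for the rest. jog_arm: Moves the arm, as the interface text tells. Shift numbers are shares of 500 mm and turn numbers shares of 2 rad, none past 1 either way. Its arguments: {"type":"object","properties":{"steps":{"type":"array"}},"required":["steps"]}

```bash
mkdir -p pics; cat > h.py <<'E'
from cell import *
import numpy as np, cv2
def K(im):
    f=200/np.tan(np.radians(im["vertical_fov"])/2)
    return np.array([[f,0,im["cx"]],[0,f,im["cy"]],[0,0,1]]),np.array([im["k1"],0,0,0,0.])
def cloud(im):
    k,d=K(im); v,u=np.mgrid[:400,:640]
    p=cv2.undistortPoints(np.stack([u,v],-1).reshape(-1,1,2).astype(float),k,d).reshape(400,640,2)
    z=im["depth"].astype(float)
    c=np.dstack([p[...,0]*z,p[...,1]*z,z])
    return (c-im["t"])@im["R"]   # R^T(c-t)
def save(n,a): cv2.imwrite("pics/"+n,np.ascontiguousarray(a[...,::-1]))
E
python3 - <<'E'
from h import *
s=read_state();print(s)
for n in("top","side"):
    im=get_image(n);np.save(n+".npy",im,allow_pickle=True);save(n+"0.png",im["pixels"]);print(n,im["R"],im["t"],im["vertical_fov"])
E
```

```text
{'clock': 0.0, 'qpos': array([-1.22884189,  0.62935562,  0.03844449,  1.51836791, -0.02698791,
        0.99632212, -0.02001598]), 'qd': array([-0.00092885,  0.00139054,  0.00143764, -0.00100706,  0.00083692,
        0.00059036,  0.00117653]), 'tau': array([-2.54666829e-04, -5.63404119e+01,  1.22622963e+00, -1.93448675e+01,
        1.10331227e-02,  1.06277075e-02, -6.18609931e-06]), 'eef_pos': array([257.61042062, 596.44625128, 403.78271438]), 'tool_rot': array([-3.13965816e+00,  3.79022562e-05,  2.73382679e+00]), 'force': array([0.07880467, 0.0800091 , 0.58337099]), 'torque': array([-0.038317  , -0.04956146,  0.0470788 ]), 'gripper_force': 0.0, 'width': 85.27529815619948}
top [[ 2.02054411e-02 -9.99795662e-01  6.11592376e-04]
 [-9.93512120e-01 -2.01469214e-02 -1.11927519e-01]
 [ 1.11916970e-01  1.65392046e-03 -9.93716185e-01]] [ -15.68969655  472.0668726  1232.4097898 ] 45.10668595815854
side [[ 0.98277418  0.18450835  0.01056285]
 [ 0.10470613 -0.50879296 -0.85449772]
 [-0.15228766  0.84088429 -0.51934774]] [-469.90068233    4.77092752 1249.27835429] 47.2674614613121
```

View pics/top0.png

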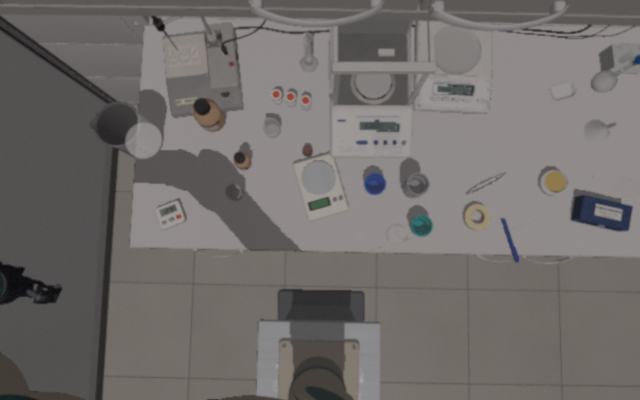

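View pics/side0.png

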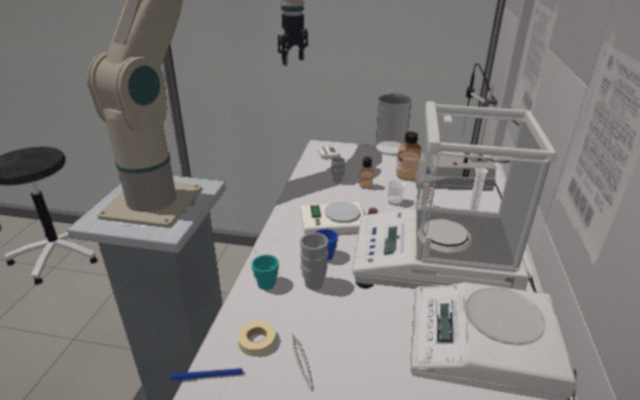

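Top view: steel stacks are at (416,184) and (234,191), the latter slimmer. A blue cup is at (375,184) and a turquoise one at (421,226). The small scale has its pan at (318,178). In the side view the stack at (314,262) is wide and tall, and the one at (338,170) is slim. Next I'll measure both and enlarge the wide one.

```bash
python3 - <<'E'
from h import *
out=[]
C={}
for n in("top","side"):
    im=np.load(n+".npy",allow_pickle=True).item();C[n]=(im,cloud(im))
def show(n,u,v,r,zmin):
    P=C[n][1][v-r:v+r,u-r:u+r].reshape(-1,3);Q=P[P[:,2]>zmin]
    print(n,u,v,len(Q),Q.min(0).round(),Q.max(0).round(),np.median(Q,0).round(1))
show("top",416,184,16,85);show("top",234,191,14,50);show("top",375,184,14,30);show("top",421,226,14,30);show("top",397,234,12,3)
show("side",314,240,16,100)
for n in C:
    P=C[n][1]
    P=P[(abs(P[...,0]-580)<300)&(P[...,2]>85)&(P[...,2]<125)]
    # nest rim band points near guess
    g=np.median(C["top"][1][174:194,406:426].reshape(-1,3),0)
    Q=P[np.hypot(*(P-g)[:,:2].T)<60]
    R=Q[Q[:,2]>104]
    c,r=cv2.minEnclosingCircle(R[:,:2].astype(np.float32));print(n,"nest",len(R),c,r,Q[:,2].max())
im,P=C["top"]
# pan: region near 318,178
m=(abs(P[...,2]-35)<5);m[:150]=0;m[225:]=0;m[:,:290]=0;m[:,350:]=0
Q=P[m];c,r=cv2.minEnclosingCircle(Q[:,:2].astype(np.float32));print("pan",m.sum(),c,r,np.median(Q,0))
v,u=np.nonzero(m);print(u.min(),u.max(),v.min(),v.max())
h=(P[...,2]>18)&(P[...,2]<60);h[:148]=0;h[225:]=0;h[:,:290]=0;h[:,350:]=0
print("housing",cv2.minAreaRect(P[h][:,:2].astype(np.float32)),P[h][:,2].max())
a=cv2.resize(im["pixels"][145:245,290:440],(600,400),interpolation=3)
b=cv2.resize(C["side"][0]["pixels"][195:315,240:420],(600,400),interpolation=3)
a=cv2.resize(a,(400,267));b=cv2.resize(b,(400,267))
save("crop.png",np.clip(np.hstack([a,b])*1.4,0,255).astype(np.uint8))
E
```

```text
top 416 184 234 [ 331. -265.   85.] [ 526.   -8. 1278.] [ 502.  -242.5  108.5]
top 234 191 95 [331.  -8.  50.] [ 495.  241. 1278.] [476.5 224.4  66.1]
top 375 184 172 [ 331. -167.   30.] [ 533.   -8. 1278.] [ 512.6 -143.4   53.7]
top 421 226 168 [ 331. -285.   30.] [ 427.   -8. 1278.] [ 400.5 -263.1   54. ]
top 397 234 51 [ 331. -230.    3.] [ 411.   -8. 1278.] [ 376.1 -200.6    4.1]
side 314 240 342 [ 474. -961.  100.] [ 652. -209.  658.] [ 502.9 -242.   109. ]
top nest 130 (499.26641845703125, -237.35577392578125) 28.70256805419922 117.82409555127337
side nest 271 (501.58123779296875, -236.92486572265625) 29.441797256469727 116.1720646639747
pan 874 (508.1476745605469, -4.802750587463379) 81.47492980957031 [519.55384503   6.60638547  33.47616117]
296 342 157 212
housing ((505.762939453125, 1.6875228881835938), (190.90548706054688, 146.95668029785156), 0.23902961611747742) 59.74314632147896
```

View pics/crop.png

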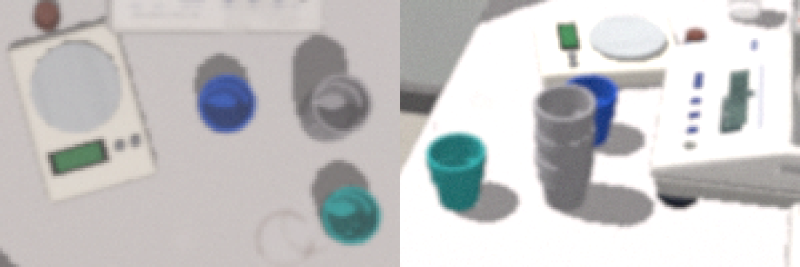

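Left crop: the steel nest's rim is at about (340,103), the blue cup at (227,103), the turquoise cup at (350,213) and the pan at (75,86). Right crop: the steel stack at (565,145) shows three stepped rims. It measures 115 mm tall with a 57 mm rim, so it is the nest meant. The stack at top-view (234,191) is only about 66 mm high and slim, so it isn't. Centre is about (500,-237). Now moving above it.

Request:
jog_arm --pt "1 -0.085 -0.076 0 0 0 0" --pt "1 -0.085 -0.076 0 0 0 0" --pt "1 -0.085 -0.076 0 0 0 0" --pt "1 -0.085 -0.076 0 0 0 0" --pt "1 -0.085 -0.076 0 0 0 0" --pt "1 -0.085 -0.076 0 0 0 0" --pt "1 -0.085 -0.076 0 0 0 0" --pt "1 -0.085 -0.076 0 0 0 0"

```text
clock: 1.1
eef_pos: [449.8, 181.1, 404.6]
tool_rot: [-3.142, -0.0, 2.734]
force: [0.5, 1.6, 0.1]
width: 84.9
gripper_force: 0.0
```

Request:
jog_arm --pt "1 -0.053 -0.091 0 0 0 0" --pt "1 -0.053 -0.091 0 0 0 0" --pt "1 -0.053 -0.091 0 0 0 0" --pt "1 -0.053 -0.091 0 0 0 0" --pt "1 -0.053 -0.091 0 0 0 0" --pt "1 -0.053 -0.091 0 0 0 0" --pt "1 -0.053 -0.091 0 0 0 0" --pt "1 -0.053 -0.091 0 0 0 0" --pt "1 0 0 0 0 0 0" --pt "1 0 0 0 0 0 0"

```text
clock: 2.35
eef_pos: [499.4, -235.0, 404.2]
tool_rot: [3.141, -0.001, 2.734]
force: [-0.9, -0.7, 0.1]
width: 85.0
gripper_force: 0.0
```

```bash
python3 - <<'E'
from h import *
from scipy.optimize import least_squares
im=get_image("wrist");np.save("wrist.npy",im,allow_pickle=True);P=cloud(im)
save("wrist0.png",im["pixels"])
def fit(Q):
    f=lambda p:np.hypot(Q[:,0]-p[0],Q[:,1]-p[1])-p[2]
    return least_squares(f,[500,-237,28],loss="soft_l1").x.round(1)
d=np.hypot(P[...,0]-500,P[...,1]+237)
for lo,hi in((95,106),(106,112),(112,120)):
    m=(P[...,2]>lo)&(P[...,2]<hi)&(d<45);print(lo,m.sum(),fit(P[m]) if m.sum()>20 else "", cv2.minEnclosingCircle(P[m][:,:2].astype(np.float32)) if m.sum() else "")
# pan ellipse from top image
t=np.load("top.npy",allow_pickle=True).item();k,dd=K(t)
def ray(uv,z):
    p=cv2.undistortPoints(np.array(uv,float).reshape(-1,1,2),k,dd).reshape(-1,2);d=np.c_[p,np.ones(len(p))]@t["R"];c=-t["R"].T@t["t"]
    return c+d*((z-c[2])/d[:,2])[:,None]
px=t["pixels"].astype(int);sub=px[150:222,290:350];b=(sub[...,2]-sub[...,0])
print("blueish pan",b[27,28],b[5,10],b[50,40])
m=((b>5)&(sub[...,2]>110)).astype(np.uint8)
n,l,st,ce=cv2.connectedComponentsWithStats(m)
i=1+st[1:,4].argmax();c=max(cv2.findContours((l==i).astype(np.uint8),0,1)[0],key=len)
print(st[i]);e=cv2.fitEllipse(c);print(e,ray([[e[0][0]+290,e[0][1]+150]],35))
W=ray(c.reshape(-1,2)+[290,150],35);print("pan fit",fit(W))
E
```

```text
95 291 [ 499.7 -235.8   25.8] ((499.5217590332031, -235.6743927001953), 27.065410614013672)
106 217 [ 499.6 -235.7   25.9] ((499.4970397949219, -235.63038635253906), 26.915172576904297)
112 808 [ 501.1 -236.4   26. ] ((501.4334716796875, -236.5580596923828), 28.08666229248047)
blueish pan 2 -6 -11Traceback (most recent call last):
  File "<stdin>", line 20, in <module>
ValueError: attempt to get argmax of an empty sequence
```

View pics/wrist0.png

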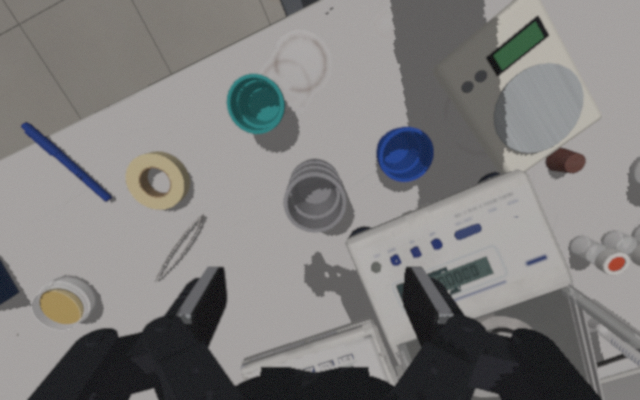

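Wrist view: the nest's rim is at (315,195), between the fingers' closing plane as expected. The pan is at (540,108). The nest centre fits to about (501,-236.5), so I'm descending to put the pads on the rim band.

Request:
jog_arm --pt "1 -0.004 -0.002 0.05 0 0 0" --pt "1 0 0 0.06 0 0 0" --pt "1 0 0 0.06 0 0 0" --pt "1 0 0 0.05 0 0 0" --pt "1 0 0 0.034 0 0 0" --pt "1 0 0 0.02 0 0 0" --pt "1 0 0 0.01 0 0 0" --pt "1 0 0 0 0 0 0" --pt "1 0 0 0 0 0 0"

```text
clock: 3.52
eef_pos: [501.2, -237.3, 263.3]
tool_rot: [-3.142, 0.001, 2.734]
force: [0.7, 0.7, -0.1]
width: 85.5
gripper_force: 0.0
```

```bash
python3 - <<'E'
from h import *
from scipy.optimize import least_squares
im=get_image("side");save("side1.png",cv2.resize(im["pixels"][130:330,200:440],(720,600),interpolation=3))
def fit(Q):
    f=lambda p:np.hypot(Q[:,0]-p[0],Q[:,1]-p[1])-p[2]
    return least_squares(f,[530,0,45],loss="soft_l1").x.round(1)
for n,(u,v) in dict(top=(318,177),wrist=(540,108),side=(343,211)).items():
    t=np.load(n+".npy",allow_pickle=True).item();P=cloud(t);c0=P[v,u];print(n,"centre px",c0.round(1))
    for th in(31,32.5):
        m=(P[...,2]>th)&(P[...,2]<42)&(np.hypot(P[...,0]-c0[0],P[...,1]-c0[1])<75)
        q,l,st,ce=cv2.connectedComponentsWithStats(m.astype(np.uint8));i=l[v,u]
        if i==0: continue
        Q=P[l==i];h=cv2.convexHull(Q[:,:2].astype(np.float32)).reshape(-1,2)
        print(th,len(Q),Q.mean(0).round(1),cv2.minEnclosingCircle(h),fit(h))
E
```

```text
top centre px [521.8   8.2  36.3]
31 729 [521.5   8.1  34.2] ((521.1107788085938, 7.352710723876953), 44.64896774291992) [521.1   7.3  44.1]
32.5 568 [522.3   8.5  34.9] ((521.1107788085938, 7.352710723876953), 44.64896774291992) [521.2   7.3  44. ]
wrist centre px [523.3  10.6  34.7]
31 6135 [522.5   8.1  35.3] ((523.9237060546875, 8.239120483398438), 45.57160949707031) [524.2   8.3  44.7]
32.5 6104 [522.6   8.2  35.3] ((523.9237060546875, 8.239120483398438), 45.57160949707031) [524.2   8.3  44.7]
side centre px [528.4   7.6  32.5]
31 549 [524.6   6.1  33.9] ((522.6907958984375, 9.398801803588867), 47.32944869995117) [524.1   8.4  44.8]
```

View pics/side1.png

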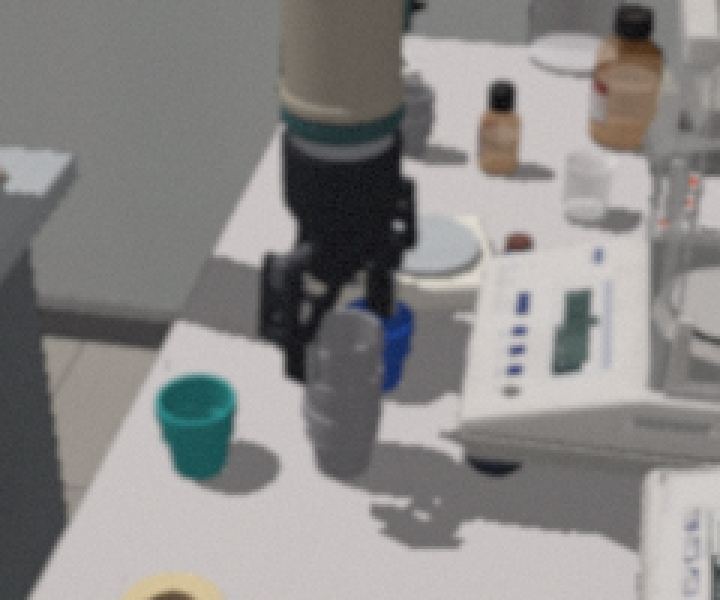

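The side view shows the fingers straddling the nest: near fingertip at crop (297,378), top rim at about (345,315). I'm checking fingertip height against the middle cup's rim (86 mm) before closing, since the pads swing forward.

```bash
python3 - <<'E'
from h import *
im=get_image("side");P=cloud(im);px=im["pixels"].astype(int).max(2)
s=(px<60)&(abs(P[...,0]-501)<80)&(abs(P[...,1]+237)<80)&(P[...,2]>60)&(P[...,2]<180)
for c in range(286,306,2): 
    z=P[:,c][s[:,c]]; print(c,z[z[:,2].argmin()].round(1) if len(z) else None, end=" ")
print()
for v in range(234,296,3): print(v,P[v,314].round(1),px[v,314])
E
```

```text
286 None 288 [ 467.8 -302.5  151.6] 290 [ 472.3 -304.7  156.2] 292 [ 470.1 -280.9  152.6] 294 [ 480.9 -309.3  151.7] 296 [ 478.3 -286.   115. ] 298 [ 483.4 -290.9  114.7] 300 [ 487.1 -290.3  112.4] 302 [ 491.9 -292.2  143. ] 304 [ 494.3 -286.1  141.3] 
234 [ 498.2 -211.1  110. ] 109
237 [ 498.4 -212.3  103.3] 88
240 [ 498.4 -211.9   95.4] 89
243 [ 498.3 -211.4   87.3] 93
246 [ 499.1 -215.4   82.6] 88
249 [ 508.8 -263.2  112.1] 84
252 [ 509.1 -264.2  105.6] 86
255 [ 508.7 -262.5   96.8] 86
258 [ 508.6 -261.9   88.8] 88
261 [ 508.6 -262.    81.3] 86
264 [ 508.7 -262.4   74. ] 87
267 [ 508.6 -261.9   65.9] 88
270 [ 508.2 -259.9   56.3] 85
273 [ 509.  -263.7   51.8] 88
276 [ 508.5 -261.2   41.6] 88
279 [ 508.5 -261.2   33.7] 89
282 [ 507.6 -257.1   21.9] 86
285 [ 507.7 -257.2   13.8] 87
288 [ 507.8 -257.6    5.9] 87
291 [ 508.4 -260.9    0.6] 155
294 [ 509.9 -268.1   -0.9] 201
```

Request:
jog_arm --pt "1 0 0 0.006 0 0 0" --pt "-1 0 0 0 0 0 0" --pt "-1 0 0 0 0 0 0" --pt "-1 0 0 0 0 0 0" --pt "-1 0 0 0 0 0 0" --pt "-1 0 0 0 0 0 0" --pt "-1 0 0 0 0 0 0" --pt "-1 0 0 0 0 0 0"

```text
clock: 4.62
eef_pos: [501.3, -237.1, 260.2]
tool_rot: [3.141, 0.001, 2.734]
force: [0.1, 1.1, 5.9]
width: 55.0
gripper_force: 62.9
```

```bash
python3 - <<'E'
from h import *
print(read_state()["width"],read_state()["gripper_force"])
im=get_image("side");a=cv2.resize(im["pixels"][190:310,260:380],(600,600),interpolation=3);save("side2.png",np.clip(a*1.4,0,255))
P=cloud(im);px=im["pixels"].astype(int).max(2)
s=(px<65)&(abs(P[...,0]-501)<80)&(abs(P[...,1]+237)<80)&(P[...,2]>60)&(P[...,2]<180)
for c in range(296,330,2): 
    z=P[:,c][s[:,c]]; print(c,z[z[:,2].argmin()].round(1) if len(z) else None, end=" ")
E
```

```text
54.958515456409344 62.88915819415706
296 [ 480.4 -292.6  141.6] 298 [ 484.8 -295.1  141.8] 300 [ 483.4 -274.   116.4] 302 [ 487.5 -275.6  101.1] 304 [ 492.  -277.9  101.1] 306 [ 494.7 -272.2   97.1] 308 [ 499.4 -274.4  128.7] 310 [ 490.4 -214.2   93.3] 312 [ 494.3 -212.9  110.7] 314 [ 509.2 -265.   156.3] 316 [ 511.6 -257.7  167.9] 318 [ 506.2 -209.4  117.5] 320 [ 511.  -212.7  118. ] 322 [ 515.2 -213.2  116.4] 324 [ 519.7 -215.   115.8] 326 [ 524.1 -216.3  114.9] 328 [ 526.4 -207.6  129. ] [ WARN:0@0.657] global loadsave.cpp:1063 imwrite_ Unsupported depth image for selected encoder is fallbacked to CV_8U.
```

View pics/side2.png

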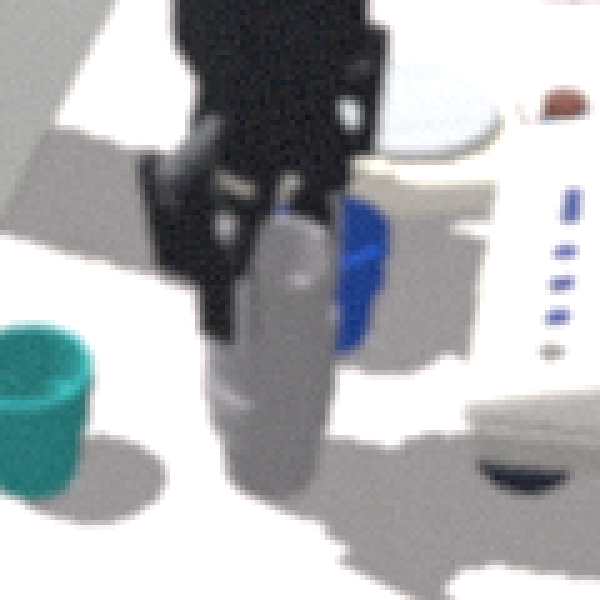

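The pads hold the top cup's rim band: width 55 mm, tips at about z 97, ending at crop (220,335), above the middle rim. I'm lifting slowly, part way, then checking.

Request:
jog_arm --pt "-1 0 0 -0.006 0 0 0" --pt "-1 0 0 -0.008 0 0 0" --pt "-1 0 0 -0.008 0 0 0" --pt "-1 0 0 -0.008 0 0 0" --pt "-1 0 0 -0.01 0 0 0" --pt "-1 0 0 0 0 0 0" --pt "-1 0 0 0 0 0 0"

```text
clock: 5.55
eef_pos: [500.9, -237.1, 279.7]
tool_rot: [-3.142, -0.0, 2.734]
force: [-0.0, -0.2, -1.0]
width: 54.9
gripper_force: 63.3
```

```bash
python3 - <<'E'
from h import *
im=get_image("side");a=cv2.resize(im["pixels"][190:310,260:380],(600,600),interpolation=3);save("side3.png",np.clip(a*1.4,0,255).astype(np.uint8))
print(read_state()["eef_pos"],read_state()["force"])
E
```

```text
[ 500.92557798 -237.10638517  279.60065958] [ 0.0364559  -0.79861302 -0.68481042]
```

View pics/side3.png

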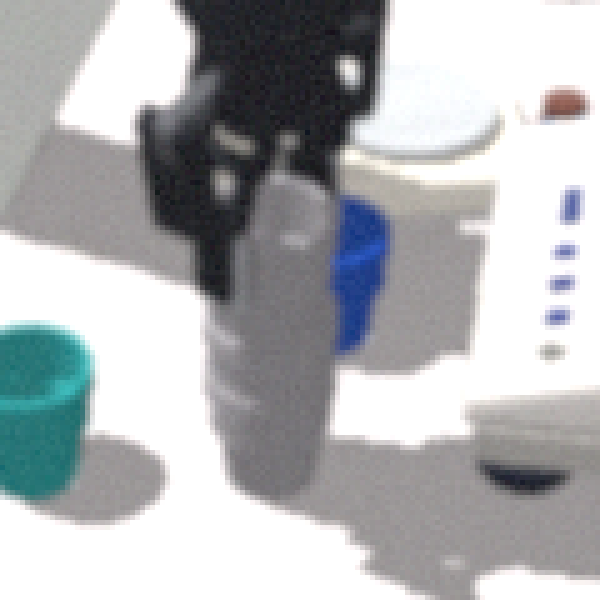

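The bottom edge at row 495 and the lower ring at row 400 haven't moved. The middle rim shows at row 338, where it should stand, and the top rim rose 20 mm. Only the top cup is moving, so I'll lift fully and carry it to the pan centre, about (522.7, 8.2).

Request:
jog_arm --pt "-1 0 0 -0.01 0 0 0" --pt "-1 0 0 -0.012 0 0 0" --pt "-1 0 0 -0.012 0 0 0" --pt "-1 0 0 -0.02 0 0 0" --pt "-1 0 0 -0.03 0 0 0" --pt "-1 0 0 -0.03 0 0 0" --pt "-1 0 0 0 0 0 0"

```text
clock: 6.48
eef_pos: [501.5, -237.4, 338.4]
tool_rot: [3.142, 0.003, 2.734]
force: [0.8, -0.8, -1.5]
width: 55.0
gripper_force: 63.4
```

Request:
jog_arm --pt "-1 0.01 0.03 0 0 0 0" --pt "-1 0.02 0.06 0 0 0 0" --pt "-1 0.02 0.06 0 0 0 0" --pt "-1 0.02 0.06 0 0 0 0" --pt "-1 0.02 0.06 0 0 0 0" --pt "-1 0.02 0.06 0 0 0 0" --pt "-1 0.02 0.06 0 0 0 0" --pt "-1 0.015 0.05 0 0 0 0" --pt "-1 0.01 0.028 0 0 0 0" --pt "-1 0 0 0 0 0 0"

```text
clock: 7.72
eef_pos: [522.4, 9.8, 336.3]
tool_rot: [-3.142, -0.001, 2.736]
force: [0.1, -0.4, -1.4]
width: 54.8
gripper_force: 63.4
```

```bash
python3 - <<'E'
from h import *
s=read_state();print(s["eef_pos"],s["force"],s["width"])
im=get_image("side");P=cloud(im);e=s["eef_pos"]
save("side4.png",cv2.resize(im["pixels"][100:320,240:460],(600,600),interpolation=3))
t=get_image("top");save("top4.png",t["pixels"])
px=im["pixels"].astype(int).max(2)
for d in(-12,-6,0,6,12):
    m=(abs(P[...,0]-e[0]-d)<3)&(abs(P[...,1]-e[1])<32)&(P[...,2]>60)&(P[...,2]<190)&(px>70)
    print(d,P[m][:,2].min().round(1) if m.any() else None)
m=(np.hypot(P[...,0]-501,P[...,1]+237)<32)&(P[...,2]>20);print("nest left",P[m].max(0).round(1),P[m].min(0).round(1))
E
```

```text
[522.35202033   9.78784689 336.32234099] [ 0.09256986 -0.42354702 -1.43166302] 54.76119085233963
-12 132.4
-6 132.1
0 132.9
6 131.7
12 131.3
nest left [ 529.9 -208.7   87.7] [ 474.3 -266.8   20. ]
```

View pics/side4.png

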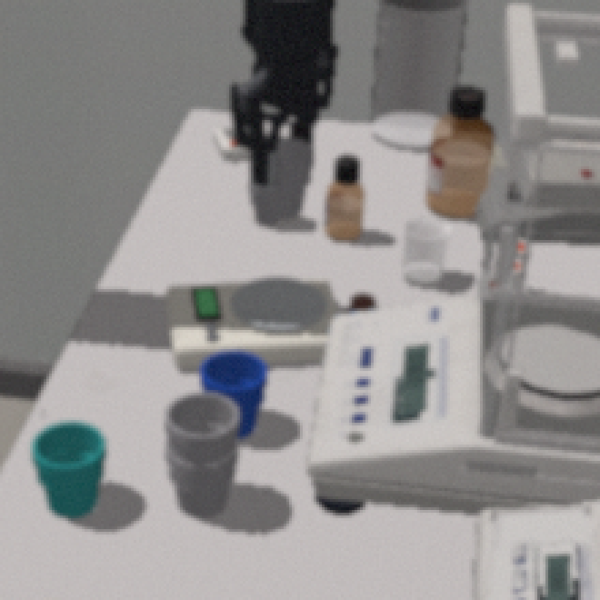

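Two cups remain nested and upright at (202,455), top at 87 mm. The top cup hangs over the pan with its foot at about 132 mm, as expected. Lowering it.

Request:
jog_arm --pt "-1 -0.002 -0.003 0.02 0 0 0" --pt "-1 0 0 0.04 0 0 0" --pt "-1 0 0 0.04 0 0 0" --pt "-1 0 0 0.04 0 0 0" --pt "-1 0 0 0.03 0 0 0" --pt "-1 0 0 0.012 0 0 0" --pt "-1 0 0 0 0 0 0" --pt "-1 0 0 0 0 0 0"

```text
clock: 8.82
eef_pos: [523.3, 6.6, 246.2]
tool_rot: [3.141, 0.001, 2.734]
force: [-0.2, 0.5, -1.2]
width: 55.1
gripper_force: 63.4
```

Request:
jog_arm --pt "-1 0 0 0.002 0 0 0" --pt "-1 0 0 0.002 0 0 0" --pt "-1 0 0 0.002 0 0 0" --pt "-1 0 0 0.002 0 0 0" --pt "-1 0 0 0 0 0 0"

```text
clock: 9.45
eef_pos: [522.9, 6.7, 241.6]
tool_rot: [-3.142, -0.0, 2.734]
force: [-0.7, -0.7, -1.0]
width: 55.4
gripper_force: 63.4
```

Request:
jog_arm --pt "-1 0 0 0.002 0 0 0" --pt "-1 0 0 0.001 0 0 0" --pt "-1 0 0 0 0 0 0"

```text
clock: 9.82
eef_pos: [523.0, 6.6, 240.1]
tool_rot: [-3.142, -0.0, 2.734]
force: [-0.2, -0.5, -0.6]
width: 55.1
gripper_force: 63.4
```

Request:
jog_arm --pt "-1 0 0 0.001 0 0 0" --pt "-1 0 0 0 0 0 0"

```text
clock: 10.07
eef_pos: [523.0, 6.6, 239.7]
tool_rot: [3.142, -0.0, 2.734]
force: [-0.3, -0.2, -1.0]
width: 55.1
gripper_force: 63.4
```

Request:
jog_arm --pt "-1 0 0 0.001 0 0 0" --pt "-1 0 0 0 0 0 0"

```text
clock: 10.32
eef_pos: [523.1, 6.6, 239.4]
tool_rot: [3.141, 0.0, 2.734]
force: [0.2, -0.0, 0.8]
width: 54.8
gripper_force: 63.6
```

Request:
jog_arm --pt "-1 0 0 0.001 0 0 0" --pt "-1 0 0 0 0 0 0"

```text
clock: 10.58
eef_pos: [523.2, 6.6, 239.3]
tool_rot: [3.141, 0.001, 2.734]
force: [-1.3, 0.0, 6.2]
width: 55.1
gripper_force: 64.0
```

Contact is confirmed at 6 N. Releasing, then backing straight up.

Request:
jog_arm --pt "0.4 0 0 0 0 0 0" --pt "0.6 0 0 0 0 0 0" --pt "0.8 0 0 0 0 0 0" --pt "1 0 0 0 0 0 0" --pt "1 0 0 0 0 0 0" --pt "1 0 0 0 0 0 0" --pt "1 0 0 0 0 0 0"

```text
clock: 11.45
eef_pos: [523.0, 6.6, 238.7]
tool_rot: [3.142, -0.0, 2.734]
force: [0.6, 0.3, 0.1]
width: 85.2
gripper_force: 0.0
```

Request:
jog_arm --pt "1 0 0 -0.02 0 0 0" --pt "1 0 0 -0.04 0 0 0" --pt "1 0 0 -0.06 0 0 0" --pt "1 0 0 -0.08 0 0 0" --pt "1 0 0 -0.08 0 0 0" --pt "1 0 0 0 0 0 0" --pt "1 0 0 0 0 0 0"

```text
clock: 12.32
eef_pos: [522.6, 6.7, 378.7]
tool_rot: [3.142, -0.0, 2.734]
force: [0.6, 0.5, -0.8]
width: 85.4
gripper_force: 0.0
```

```bash
python3 - <<'E'
from h import *
s=read_state();print(s["clock"],s["eef_pos"],s["width"])
im=get_image("side");P=cloud(im);w=get_image("wrist");Q=cloud(w)
a=cv2.resize(im["pixels"][130:320,240:430],(400,400),interpolation=3);b=cv2.resize(w["pixels"],(400,250));b=np.vstack([b,np.zeros((150,400,3),np.uint8)])
save("end.png",np.hstack([a,b]))
for n,X in(("side",P),("wrist",Q)):
    m=(np.hypot(X[...,0]-523,X[...,1]-8)<45)&(X[...,2]>84)&(X[...,2]<100);print(n,m.sum(),cv2.minEnclosingCircle(X[m][:,:2].astype(np.float32)),np.percentile(X[m][:,2],[5,95]))
E
```

```text
12.325 [522.56836711   6.6794861  378.71997954] 85.36133760639689
side 164 ((524.2662963867188, 5.66895055770874), 30.09760093688965) [84.76836835 92.90159888]
wrist 1112 ((523.5504150390625, 6.281215190887451), 28.19161605834961) [85.53689812 94.27753637]
```

View pics/end.png

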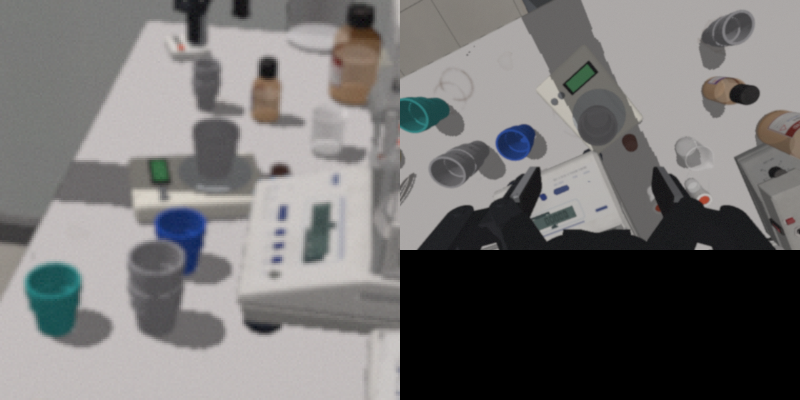

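The cup stands upright on the pan at (216,150): its centre is about (523.7, 6.2), 2 mm from the pan centre, with the rim at 93 mm. The other two are nested and upright at (157,285), and the gripper is clear. Handing in.

```bash
python3 -c "
from cell import *
print(finish_job())"
```

```text
the job is handed in; nothing more can be done
None
```

I lifted the top cup off the nest and set it upright on the scale pan, about 2 mm from its centre; the other two wide cups still stand nested in place, and the job was handed in at about 12 s on the robot's clock.

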